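# Catch the rolling sample trolley at the hood's exit

### The job

Press the release plunger all the way down so that the little trolley, with a glass measuring cylinder standing on it, rolls by itself out of the clear hood; catch it softly with the fingertips on its front buffer (never more than 3 N on it) before it gets to the end of the rail, and keep it standing still against the fingers for a second, clear of the end stop. Then let it down gently onto the end stop and take the hand away, with the glass still upright on the trolley and the dishes and slide box beside the rail left where they are.

Things in the scene. Friction and masses are not known exactly. Their poses are not given: they have to be found in the camera images.
- rail: Fixed sloping rail, 700 mm long, two 10 mm aluminium bars (y = -30, +30) on grey feet. Origin on the table under the middle of its length; x points downhill (level), y left looking downhill, z up; the robot stands on the -y side. The bars' top is 55 mm above the table at x = 0 and falls 0.0521 rad (52 mm per m of x).
- hood_mouth (a point): On the rail at its x = 0: the open end of the clear hood, where the trolley comes out. The hood covers rail x = -360 to 0: walls to y = -64 and +64, aluminium corner posts out to y = 67, roof top 219 mm above the table.
- end_stop (a point): Top middle of the black rubber end stop, a block 16 mm long, 74 wide, 18 high across the rail at rail x = 306. It passes under the buffer and meets the trolley's chassis, so the fingers can stay in front of the buffer, over and beyond the block, all the way. Going onto it faster than 0.12 m/s is a slam.
- run (a joint): Travel of the trolley down the rail, m: 0 top (start, held by the release tooth, within 2 mm), 0.50 on the end stop. Moving mass nominal 0.71 kg (hidden, 0.55 to 1.09). Viscous rolling resistance 1.65 N per m/s: m a = m g sin(0.0521) - 1.65 v; time constant 0.43 s, settles at 0.22 m/s (0.17 to 0.33). Unless held it rolls on; about 0.4 N holds it.
- trolley: White plastic trolley on four black wheels; level deck 110 mm long (along the rail), 84 wide, rim 8 high. Origin in the middle of the deck's upper face, 30 mm above the rail's top; x downhill, z up. At run = 0 it stands at rail x = -258.
- buffer: Black rubber plate in front of the trolley, 64 mm wide, 40 high, 8 thick, on two sprung rods: gives up to 12 mm at 2500 N/m. Origin: middle of its front (downhill) face, 99 mm ahead of and 8 mm above the trolley's origin; x downhill. Face at rail x = run - 0.159, so out of the hood from run 0.159. Over 3 N on it or the trolley counts as a knock; do not grip it.
- plunger_top (a point): Middle of the top of the release plunger: a black disc, 40 mm across, on a 16 mm post, at rail x = -200, y = -140 (between hood and robot), 105 mm above the table when up. It is pressed straight down.
- plunger (a joint): How far the release plunger is pressed, m: 0 up, 0.015 bottom. Needs about 3 N, stays where it is left. From about 0.010 the tooth clears the trolley, which then starts to roll.
- glass: Glass measuring cylinder, 90 mm high, foot 32 mm across, body 20 mm across, 0.09 kg, standing loose near the middle of the trolley's deck. Origin under the middle of its foot, z up. Knocks topple it.
- dish_pair: Two stacked Petri dishes, 91 mm across, 30 mm high together, on the table between robot and rail. Origin under their middle. Leave alone.
- slide_box: Black microscope slide box, 90 x 35 x 30 mm, on the table between robot and rail. Origin under its middle. Leave alone.

How it is judged:
By the outcome, as a careful person would: the job done as asked, in the order asked, and still so for the second after the job is handed in, with the robot touching nothing.
It also fails if it takes over 32 s, if anything falls off the work surface, if the arm or the gripper's body presses on something with over 40 N, if the wrist force passes 120 N, or if a joint passes its speed limit or range.

### The arm

A 7-joint arm with a two-finger parallel gripper is mounted at the origin on the work surface. World frame = base frame: x ahead of the robot, y to its left, z up, the work surface at z = 0. Lengths are in m, angles in rad, forces in N, time in s.
With the tool pointing down it reaches from about 0.425 to 0.875 m from the base axis. Payload 4.7 kg.
Tool frame: the origin (TCP) lies between the finger pads; the fingertips stand 11 mm ahead of it and the grasp point (between the pads) lies 8 mm behind it; z points along the fingers, y is the line along which they close (so a half turn about z gives the same grasp; the last joint's range is limited). The gripper opens to 87 mm and grips with 3 to 60 N. Pads are 19 mm wide; open, the fingers measure 117 mm over their backs; the gripper's body (75 mm by 190 mm) begins 51 mm behind the grasp point.
Start: joints at [-1.18, 0.321, -0.07, 1.45, 0.023, 1.371, -0.057], TCP at [0.239, 0.604, 0.196] pointing down, gripper open.
Joint ranges: [-2.86, 2.86], [-0.3, 2.09], [-1.38, 1.24], [0.06, 2.45], [-1.56, 4.7], [0.09, 2.05], [-2.69, 2.69]. Speed limits (rad/s): [2.57, 2.57, 3.14, 3.14, 3.14, 3.14, 3.14].

### API

Orientations are given as a rotation vector (axis times angle).
In Python, from bench import ctrl gives the robot as it stands. The module is installed in compiled form; this text tells all that it offers.
- The arm moves only by the shell command python3 -m inch 'ROWS' [FORCE]. ROWS is JSON, a list of rows, each an object with "slide": the shift along the tool's x, y, z scaled (see below), a list of three; "angular": the turn, a rotation vector about the tool's x, y, z scaled (see below), a list of three; "claw": the opening, from -1 (shut) to 1 (fully open). In form: [{"slide": [tx, ty, tz], "angular": [rx, ry, rz], "claw": claw}, ...]. A call has 1 to 10 rows; each row is the pose to reach, as a shift and turn from the pose commanded when the call began, along the tool's axes at that moment; what a row does not reach only later rows make up. The controller multiplies each number of a shift by 0.25 m and each number of a turn by 30 degrees. A row lasts 1/10 s, in which the tool goes at most 50 mm and 8.59 degrees, less where a joint would pass 70% of its speed; a pose out of reach is approached as far as the arm can. A call with a number of a shift or a turn outside -1 to 1 is refused whole. A call with a gripper value outside its range is refused whole. The fingers move at their own pace and stop on an object; FORCE is the grip in N (left out, the last holds). Time passes only in rows, so rows that repeat a pose let the fingers close. It gives the time, the measured TCP pose, the force, the opening and the grip force at its end, in the units of the state.
- ctrl.get_state(): the state, without advancing time (a new reading comes with each control period).
- ctrl.get_image(name): name is "scene" or "top" or "wrist"; returns a dict with "color" (480x640x3 uint8, red, green, blue), "depth" (480x640 float32, m along the optical axis (not along the pixel's ray), 0 where there is no reading), "camera_matrix" (3x3 intrinsics, pixels), "extrinsics" (4x4, takes a point from camera to world coordinates); the wrist camera has in their place "tool_from_camera" (4x4, takes a point from camera to tool coordinates, whose origin is the TCP and whose axes are the flange's). Camera axes: x right, y up, looking along -z (the intrinsics and any distortion apply to the point x, -y, -z); pixel columns grow to the right and rows downward; lengths in m; the calibration is good to about 2 mm. A picture is of the moment at which its call begins: read the wrist's pose just before it.
- ctrl.close_job(): hands the job in; it is judged then, once.
Trained networks look in the newest picture that a camera, given by its name, has taken for a name from the list of things; names that differ only in an ending like _2 or _b are one class to them, and where a whole thing is asked for, a point or a joint stands for the part that bears it (a point fixed in the world has none). Each returns a list of dicts, best first, with "confidence" (0 to 1); they miss things now and then, are a little off and sometimes report something else, mostly with a low value. They report only what shows in the picture. A call takes as long as a camera call.
- ctrl.find_in(query, camera): "bbox" ([centre column, centre row, width, height] in pixels, round what is visible of it).
- ctrl.outline_of(query, camera): "mask" (480x640 bool, what is visible of it) and "bbox" ([centre column, centre row, width, height] in pixels, round what is visible of it).
The state is a dict: "time": time; "joint_positions": joint angles; "qd": joint speeds; "joint_torque": joint torques, N m; "position": TCP position; "tool_rot": TCP orientation; "ft_force": force on the tool from outside, world axes, zero at the start; "torque": the same for the moment, N m; "grip_width": opening from 0.0 (shut) to 1.0 (fully open); "grip_force": force on a finger pad.
Only numpy, scipy, OpenCV 4.12 (cv2) and the standard library are available. Lean on these libraries where they do the work, as an engineer would, in place of code of your own. Each camera call takes 0.05 s, during which the arm holds its last target. There are 200 camera calls.

## Working session

There is one attempt and no reset: what is moved stays moved. The work goes in short steps, Python scripts to look and compute and a shell command to move; the robot and the scene stay as the last step left them, time stands still between calls to the robot, and variables do not carry over. Pictures are saved under pics/ and viewed, at most 10 in all, crops included, and the job is handed in when it is done.

```bash
mkdir -p pics; cat > h.py <<'E'
from bench import ctrl
import numpy as np, cv2
def world(im,uv,d,E=None):
    K=np.array(im["camera_matrix"]);E=np.array(im["extrinsics"]) if E is None else E
    uv=np.atleast_2d(uv).astype(float);d=np.atleast_1d(d)
    p=np.c_[(uv[:,0]-K[0,2])/K[0,0]*d,-(uv[:,1]-K[1,2])/K[1,1]*d,-d,np.ones(len(d))]
    return (p@E.T)[:,:3]
E
python3 - <<'E'
from h import *
np.set_printoptions(precision=4,suppress=True)
s=ctrl.get_state();print(s)
for c in ["top","scene"]:
    im=ctrl.get_image(c);cv2.imwrite(f"pics/{c}0.png",im["color"][...,::-1])
    print(c,im["extrinsics"],im["camera_matrix"])
    for q in ["rail","trolley","buffer","plunger_top","glass","dish_pair","slide_box","end_stop"]:
        try:
            for o in ctrl.outline_of(q,c)[:2]:
                m=o["mask"]&(im["depth"]>0);v,u=np.nonzero(m)
                P=world(im,np.c_[u,v],im["depth"][v,u])
                print(q,round(o["confidence"],2),np.round(o["bbox"]),np.median(P,0),P.min(0),P.max(0))
        except Exception as e: print(q,e)
E
```

```text
{'time': 0.0, 'joint_positions': array([-1.1799,  0.3218, -0.07  ,  1.4517,  0.0226,  1.3708, -0.0569]), 'qd': array([-0.0001,  0.0004,  0.0009,  0.0001, -0.0006, -0.0001, -0.0004]), 'joint_torque': array([  0.0004, -49.1291,  -0.4037, -31.2533,  -0.0638,   0.0437,
         0.0002]), 'position': array([0.239 , 0.6038, 0.1952]), 'tool_rot': array([-0.5883, -3.0858,  0.003 ]), 'ft_force': array([-0.8392, -0.2517, -0.0272]), 'torque': array([-0.0312, -0.0417, -0.0035]), 'grip_force': 0.0, 'grip_width': 1.0037932588957261}
top [[-0.0037  0.9809 -0.1943  0.2757]
 [-1.     -0.004  -0.0009 -0.0083]
 [-0.0017  0.1943  0.981   1.1129]
 [ 0.      0.      0.      1.    ]] [[549.1701   0.     330.8076]
 [  0.     549.1701 238.9602]
 [  0.       0.       1.    ]]
rail 0.95 [292. 231. 397. 148.] [0.5131 0.1815 0.2185] [ 0.3599 -0.3229 -0.0032] [0.6734 0.4852 0.2257]
trolley 0.35 [292. 234. 396. 152.] [0.5132 0.1818 0.2185] [ 0.3587 -0.3354 -0.0057] [0.6766 0.4885 0.2257]
plunger_top 0.88 [203. 271.  24.  45.] [0.3989 0.2262 0.1038] [0.3712 0.2081 0.0046] [0.4706 0.2473 0.1115]
dish_pair 0.91 [484.
[... 623 characters left out ...]
81  0.7938  1.0516]
 [ 0.      0.      0.      1.    ]] [[552.9379   0.     315.1528]
 [  0.     552.9379 248.5152]
 [  0.       0.       1.    ]]
rail 0.65 [335. 248. 331. 194.] [0.5632 0.1429 0.1848] [ 0.2693 -0.3225 -0.0056] [0.6    0.5648 0.227 ]
buffer 0.54 [250. 243.  39.  32.] [ 0.3919 -0.1057  0.0292] [ 0.314  -0.1387 -0.0022] [ 0.4328 -0.0647  0.0365]
dish_pair 0.56 [165. 276.  46.  44.] [ 0.3947 -0.309   0.0304] [ 0.3336 -0.3571 -0.0041] [ 0.4325 -0.2618  0.038 ]
slide_box 0.56 [249. 246.  38.  34.] [ 0.3924 -0.1063  0.0295] [ 0.3191 -0.1387 -0.0022] [ 0.4328 -0.0714  0.0365]
end_stop 0.59 [335. 250. 332. 197.] [0.5633 0.1427 0.1849] [ 0.2699 -0.3225 -0.0056] [0.6    0.5627 0.227 ]
```

View pics/top0.png

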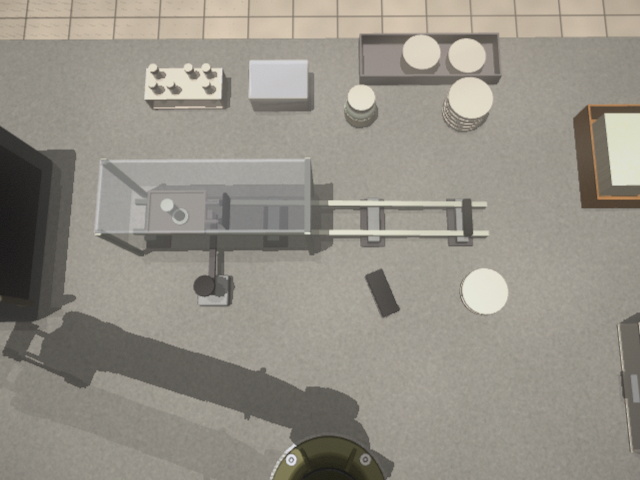

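View pics/scene0.png

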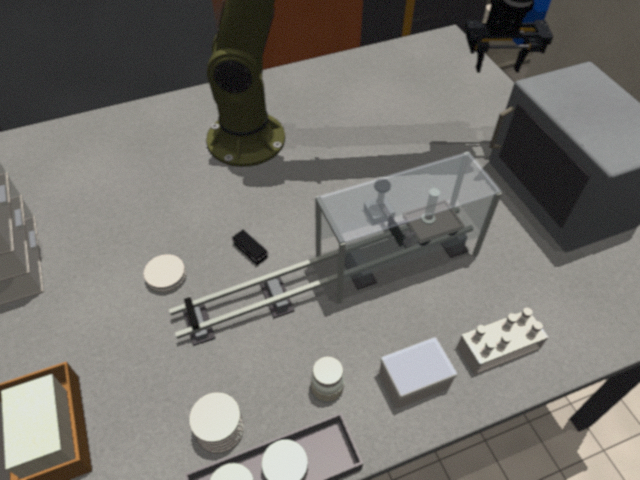

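The top view shows the hood on the left (cols 97–311) with the trolley and glass inside it. The plunger disc is at (205,286), the end stop at (467,218), the slide box at (383,293) and the dishes at (484,291). Downhill is image right, which is world −y. Next I fit the rail pose.

```bash
python3 - <<'E'
from h import *
from scipy.optimize import least_squares
np.set_printoptions(precision=4,suppress=True)
im=ctrl.get_image("top")
K=np.array(im["camera_matrix"]);E=np.array(im["extrinsics"]);
def proj(P):
    c=(np.c_[P,np.ones(len(P))]@np.linalg.inv(E).T)[:,:3]
    return np.c_[K[0,2]-K[0,0]*c[:,0]/c[:,2],K[1,2]+K[1,1]*c[:,1]/c[:,2]]
g=cv2.cvtColor(im["color"],cv2.COLOR_RGB2GRAY).astype(float)
obs=[]
for lo,hi,y in((197,212,.03),(226,241,-.03)):
    cc=[]
    for u in list(range(335,362))+list(range(385,445)):
        w=np.clip(g[lo:hi,u]-175,0,None)
        if w.sum()>0: cc.append((u,(w*np.arange(lo,hi)).sum()/w.sum()))
    obs.append((y,np.array(cc)));print(y,len(cc),cc[0],cc[-1])
    row=g[int(round(np.median(obs[-1][1][:,1]))),470:500];print(row.astype(int))
def T(p,q): # rail->world
    c,s=np.cos(p[2]),np.sin(p[2]);q=np.atleast_2d(q)
    return np.c_[p[0]+c*q[:,0]-s*q[:,1],p[1]+s*q[:,0]+c*q[:,1],q[:,2]]
def res(p):
    r=[]
    for y,c in obs:
        x=np.array([.03,.35]);L=proj(T(p,np.c_[x,[y,y],.055-.0521*x]))
        r+=list(np.interp(c[:,0],L[:,0],L[:,1])-c[:,1])
        r.append(5*(L[1,0]-487.5))
    pl=proj(T(p,[[-.2,-.14,.105]]))[0];r+=list(5*(pl-[205,286]))
    return r
s=least_squares(res,[.52,.03,-np.pi/2]);p=s.x
print(p,s.cost,[np.round(res(p)[-3:],1)])
np.save("rail.npy",p)
for n,q in dict(plunger=[-.2,-.14,.105],mouth=[0,0,.055],stop=[.306,0,.057],hc=[0,-.064,.219],hc2=[-.36,.064,.219],face0=[-.159,0,.101]).items(): print(n,T(p,[q])[0],proj(T(p,[q]))[0])
R=cv2.Rodrigues(ctrl.get_state()["tool_rot"])[0];print(R)
m=ctrl.outline_of("plunger_top","top")[0]["mask"];v,u=np.nonzero(m&(im["depth"]>0));P=world(im,np.c_[u,v],im["depth"][v,u]);P=P[P[:,2]>.095];print(len(P),P.mean(0),P.min(0),P.max(0))
E
```

```text
0.03 87 (335, np.float64(202.2670157068063)) (444, np.float64(203.08256880733944))
[ 89 144 191 203 203 202 203 204 203 203 202 203 204 203 204 203 195 164
 152 153 153 151 152 154 153 154 156 154 152 154]
-0.03 87 (335, np.float64(231.81428571428572)) (444, np.float64(232.31506849315068))
[ 77  77  86 185 210 210 211 210 211 211 210 211 212 211 210 210 211 211
 192 167 156 155 154 155 155 158 157 159 160 160]
[ 0.5294  0.0265 -1.5646] 34.10305336681316 [array([ 6.6, -3.1, -0.4])]
plunger [0.3881 0.2257 0.105 ] [204.3703 285.917 ]
mouth [0.5294 0.0265 0.055 ] [313.6145 217.1389]
stop [ 0.5312 -0.2794  0.057 ] [468.4253 215.3472]
hc [0.4654 0.0262 0.219 ] [310.5678 231.5828]
hc2 [0.5911 0.3869 0.219 ] [ 99.7273 160.4312]
face0 [0.5284 0.1855 0.101 ] [229.0285 212.3261]
[[-0.9299  0.3679  0.0001]
 [ 0.3679  0.9299  0.0001]
 [-0.0001  0.0001 -1.    ]]
370 [0.3898 0.2268 0.1057] [0.3714 0.2078 0.0969] [0.4085 0.247  0.1102]
```

```bash
python3 -m inch '[{"slide":[-0.56,-0.59,0],"angular":[0,0,-0.72],"claw":-1},{"slide":[-0.56,-0.59,0],"angular":[0,0,-0.72],"claw":-1},{"slide":[-0.56,-0.59,0],"angular":[0,0,-0.72],"claw":-1},{"slide":[-0.56,-0.59,0],"angular":[0,0,-0.72],"claw":-1},{"slide":[-0.56,-0.59,0],"angular":[0,0,-0.72],"claw":-1}]' 20; python3 -c "
from h import *
s=ctrl.get_state();print(s,cv2.Rodrigues(s['tool_rot'])[0])"
```

```text
time: 1.5
position: [0.3196, 0.4092, 0.1968]
tool_rot: [0.015, 3.139, -0.004]
ft_force: [1.0, -0.2, -0.5]
grip_width: 0.63
grip_force: 0.0
{'time': 1.5, 'joint_positions': array([-0.94843761,  0.04544463, -0.0132678 ,  1.77161614,  0.00384704,
        1.32511959,  0.59841764]), 'qd': array([-0.01435008,  0.00862214, -0.05074751, -0.01621598, -0.05585427,
       -0.0373653 , -0.00010909]), 'joint_torque': array([-1.77145558e-01, -3.47170973e+01, -2.59008240e-01, -2.99133950e+01,
       -1.30848231e-02,  4.12578369e-01,  4.03758176e-01]), 'position': array([0.31956713, 0.40918083, 0.19684117]), 'tool_rot': array([ 0.01530435,  3.13930917, -0.00354194]), 'ft_force': array([ 0.96459886, -0.23023049, -0.46736564]), 'torque': array([ 0.03557874,  0.01376544, -0.03468323]), 'grip_force': 0.0, 'grip_width': 0.6301195815304703} [[-0.99994995  0.00975242  0.00223315]
 [ 0.00974735  0.99994992 -0.00226739]
 [-0.00225515 -0.00224551 -0.99999494]]
```

```bash
python3 -m inch '[{"slide":[-0.285,-0.73,0.1],"angular":[0,0,0],"claw":-1},{"slide":[-0.285,-0.73,0.1],"angular":[0,0,0],"claw":-1},{"slide":[-0.285,-0.73,0.1],"angular":[0,0,0],"claw":-1},{"slide":[-0.285,-0.73,0.1],"angular":[0,0,0],"claw":-1},{"slide":[-0.285,-0.73,0.27],"angular":[0,0,0],"claw":-1},{"slide":[-0.285,-0.73,0.27],"angular":[0,0,0],"claw":-1},{"slide":[-0.285,-0.73,0.27],"angular":[0,0,0],"claw":-1}]'
```

```text
time: 2.2
position: [0.3858, 0.2339, 0.1291]
tool_rot: [0.002, -3.141, 0.001]
ft_force: [-0.7, 0.6, 0.3]
grip_width: 0.031
grip_force: 0.0
```

```bash
python3 -c "
from h import *
s=ctrl.get_state();print(s['position'],s['ft_force'],s['joint_positions'],s['time'])
im=ctrl.get_image('scene');cv2.imwrite('pics/s1.png',cv2.resize(im['color'][60:300,300:620,::-1],(800,600)))"
```

```text
[0.38576213 0.23391403 0.12910926] [-0.66888649  0.62766593  0.28008478] [-0.76958084 -0.05968454  0.16075512  2.01403379  0.00999623  1.18751161
  0.95915591] 2.2
```

View pics/s1.png

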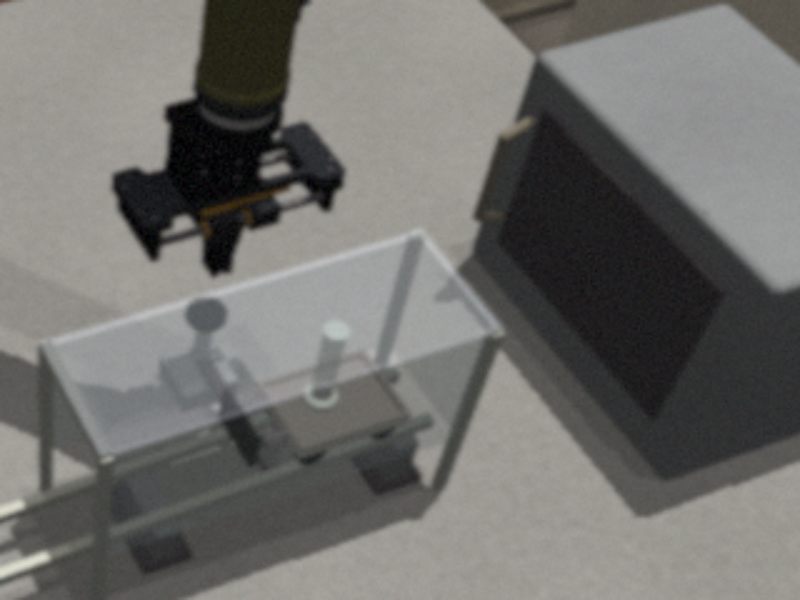

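The closed fingers are above the plunger disc, which is at about (205,315) in this crop. I'll settle, then press part-way to 7 mm, short of release, to learn the contact height.

```bash
python3 -m inch '[{"slide":[0,0,0],"angular":[0,0,0],"claw":-1},{"slide":[0,0,0.04],"angular":[0,0,0],"claw":-1}]';  python3 -m inch '[{"slide":[0,0,0.04],"angular":[0,0,0],"claw":-1}]';python3 -m inch '[{"slide":[0,0,0.012],"angular":[0,0,0],"claw":-1},{"slide":[0,0,0.012],"angular":[0,0,0],"claw":-1}]'
```

```text
time: 2.45
position: [0.3879, 0.2354, 0.1211]
tool_rot: [-0.003, 3.137, 0.005]
ft_force: [0.1, -0.5, -0.1]
grip_width: 0.002
grip_force: 0.0
time: 2.55
position: [0.3868, 0.2342, 0.1091]
tool_rot: [-0.002, 3.14, 0.002]
ft_force: [-0.5, -0.5, -0.0]
grip_width: 0.005
grip_force: 0.0
time: 2.75
position: [0.3858, 0.2329, 0.1049]
tool_rot: [0.001, -3.14, 0.002]
ft_force: [-0.3, -0.0, 0.3]
grip_width: 0.008
grip_force: 0.0
```

```bash
python3 -c "
from h import *
im=ctrl.get_image('scene');cv2.imwrite('pics/s2.png',cv2.resize(im['color'][100:280,340:580,::-1],(800,600)))
s=ctrl.get_state();print(s['position'],s['ft_force'],s['time'])"
```

```text
[0.3861075  0.2331091  0.10543568] [-0.15974555 -0.05649388  0.39299647] 2.8
```

View pics/s2.png

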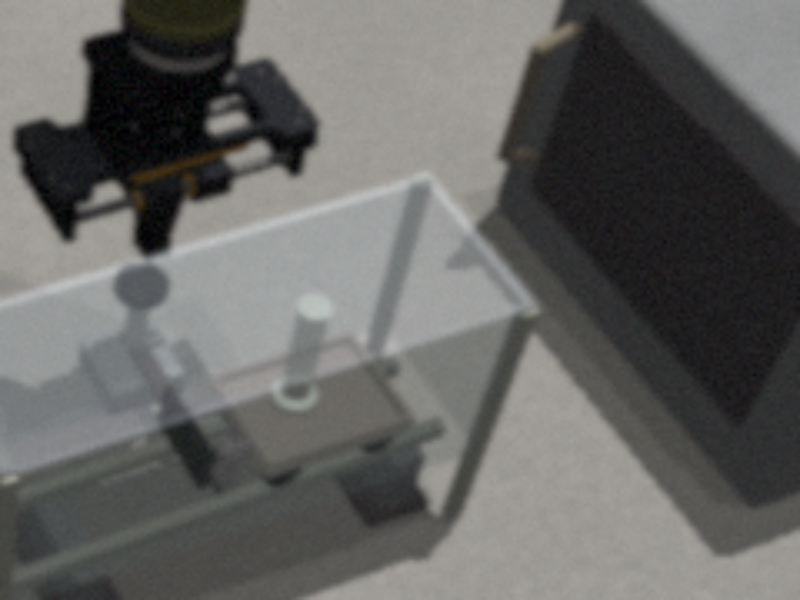

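```bash
python3 -c "
from h import *
for c in ('scene','top'):
  im=ctrl.get_image(c)
  K=np.array(im['camera_matrix']);E=np.array(im['extrinsics'])
  for P in ([.386,.233,.094],[.386,.233,.105],[.388,.226,.105],[.388,.226,.09]):
    q=np.linalg.inv(E)@np.r_[P,1]; uv=np.array([K[0,2]-K[0,0]*q[0]/q[2],K[1,2]+K[1,1]*q[1]/q[2]])
    print(c,P,uv,(uv-[340,100])*10/3)
  cv2.imwrite(f'pics/{c}3.png',cv2.resize(im['color'][240:330,150:270,::-1],(800,600)))
s=ctrl.get_state();print(s['position'],s['ft_force'],s['time'])
o=ctrl.get_image('wrist');cv2.imwrite('pics/w3.png',o['color'][...,::-1])"
```

```text
scene [0.386, 0.233, 0.094] [382.71056576 186.36667756] [142.36855253 287.88892522]
scene [0.386, 0.233, 0.105] [383.14142574 183.1294548 ] [143.80475247 277.09818268]
scene [0.388, 0.226, 0.105] [380.84116574 184.49217983] [136.13721915 281.64059942]
scene [0.388, 0.226, 0.09] [380.27460821 188.89262326] [134.24869402 296.30874421]
top [0.386, 0.233, 0.094] [201.73407083 287.72244448] [-460.88643057  625.7414816 ]
top [0.386, 0.233, 0.105] [200.34549411 287.08182415] [-465.51501964  623.60608051]
top [0.388, 0.226, 0.105] [204.19389484 285.98254805] [-452.68701718  619.94182683]
top [0.388, 0.226, 0.09] [206.02423971 286.86822627] [-446.58586764  622.89408755]
[0.38653411 0.23334504 0.10601321] [-0.50973136  0.13849603 -0.53119174] 2.9
```

View pics/w3.png

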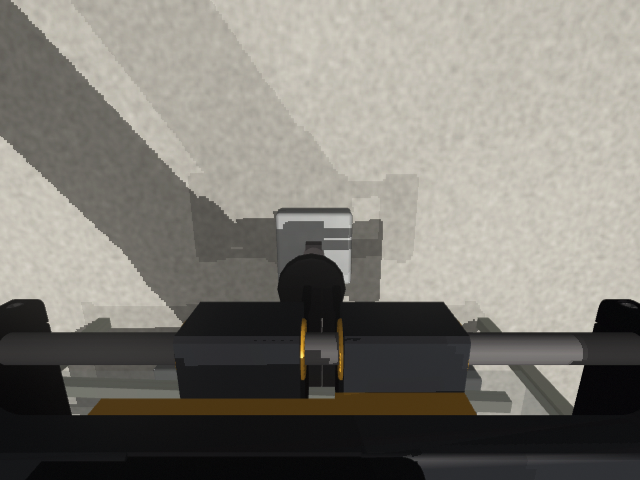

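The wrist view shows the disc at (311,283), above the fingertips at about (322,370), so I'll check the geometry with depth before pressing further.

```bash
python3 -c "
from h import *
np.set_printoptions(precision=4,suppress=True)
s=ctrl.get_state();im=ctrl.get_image('wrist');K=np.array(im['camera_matrix']);C=np.array(im['tool_from_camera'])
T=np.eye(4);T[:3,:3]=cv2.Rodrigues(s['tool_rot'])[0];T[:3,3]=s['position']
print(C,K[0,0],s['position'])
d=im['depth']
for u,v in [(311,270),(295,285),(311,258),(311,292),(330,280),(302,330),(302,375),(342,350),(322,375),(322,385),(325,350),(250,320)]:
  print(u,v,d[v,u],world(im,[[u,v]],[d[v,u]],C)[0],world(im,[[u,v]],[d[v,u]],T@C)[0])
for z in (-.02,0,.011):
  q=np.linalg.inv(C)@[0,0,z,1];print(z,K[0,2]-K[0,0]*q[0]/q[2],K[1,2]+K[1,1]*q[1]/q[2])
"
```

```text
[[ 0.0001  0.9575  0.2885  0.0798]
 [ 1.      0.     -0.0004  0.0011]
 [-0.0004  0.2885 -0.9575 -0.1884]
 [ 0.      0.      0.      1.    ]] 353.6208570290388 [0.3866 0.2334 0.1061]
311 270 0.20102952 [ 0.0096 -0.0047  0.0004] [0.377  0.2287 0.1058]
295 285 0.20386119 [ 0.0003 -0.014   0.0006] [0.3863 0.2194 0.1056]
311 258 0.19969869 [ 0.0165 -0.0047  0.0011] [0.3701 0.2287 0.105 ]
311 292 0.16778772 [ 0.0112 -0.0037 -0.0339] [0.3754 0.2297 0.14  ]
330 280 0.2037619 [0.0031 0.0062 0.0013] [0.3835 0.2396 0.1049]
302 330 0.085098736 [ 0.0362 -0.0035 -0.1127] [0.3503 0.2299 0.2188]
302 375 0.08443531 [ 0.0263 -0.0035 -0.1164] [0.3603 0.2299 0.2225]
342 350 0.08188894 [ 0.0334  0.0059 -0.1169] [0.3531 0.2393 0.223 ]
322 375 0.24975872 [-0.0784  0.0017  0.0248] [0.4651 0.2351 0.0814]
322 385 0.2403146 [-0.079   0.0016  0.0147] [0.4656 0.2351 0.0914]
325 350 0.08517639 [ 0.0316  0.002  -0.114 ] [0.355  0.2354 0.2201]
250 320 0.08658788 [ 0.0378 -0.0163 -0.1106] [0.3488 0.2171 0.2167]
-0.02 319.07352188297153 300.9095851804635
0 319.28050888273754 285.86226180139477
0.011 319.3785585265157 278.7343518418282
```

View pics/top3.png

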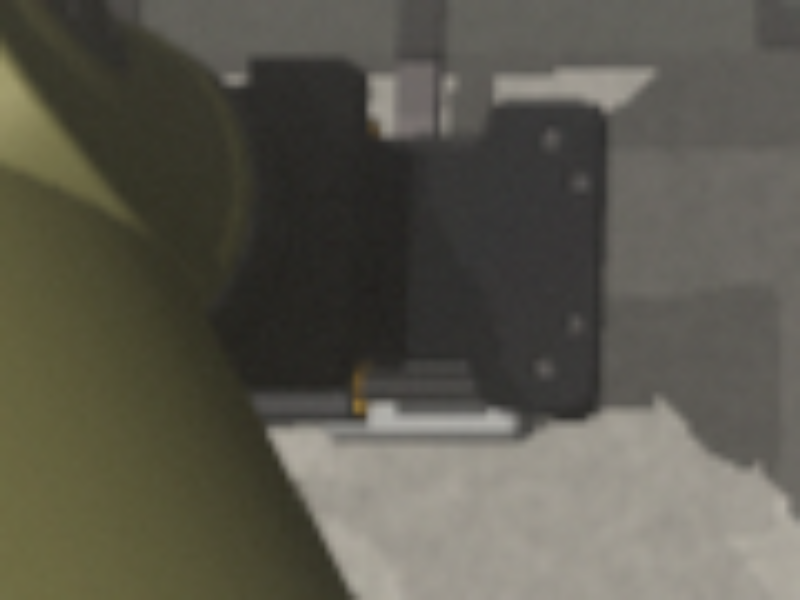

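```bash
python3 -c "
from h import *
np.set_printoptions(precision=3,suppress=True)
s=ctrl.get_state();im=ctrl.get_image('wrist');C=np.array(im['tool_from_camera']);d=im['depth']
for u in (290,300,306,312,319,326,332,340):
  v=np.arange(244,312,4);P=world(im,np.c_[np.full(len(v),u),v],d[v,u],C);print(u,'y',P[:,1].mean());print(np.c_[v,P[:,0]*1000,P[:,2]*1000].astype(int).tolist())
cv2.imwrite('pics/w4.png',cv2.resize(im['color'][230:350,240:400,::-1],(800,600),interpolation=cv2.INTER_CUBIC))
print(s['position'],s['ft_force'],s['grip_width'],s['time'])
"
```

```text
290 y -0.017772475217327315
[[244, 1, 80], [248, -1, 80], [252, -4, 79], [256, -8, 80], [260, -11, 80], [264, 12, 2], [268, 10, 1], [272, 8, 1], [276, 5, 0], [280, 3, 1], [284, 0, 2], [288, -1, 1], [292, -4, 0], [296, -7, 1], [300, -9, 1], [304, 38, -103], [308, 37, -104]]
300 y -0.011129972421436731
[[244, 1, 80], [248, -1, 79], [252, -4, 80], [256, 16, 5], [260, 14, 2], [264, 13, 0], [268, 10, 0], [272, 7, 1], [276, 6, 0], [280, 3, 0], [284, 0, 1], [288, -1, 1], [292, -3, 0], [296, -6, 1], [300, -9, 1], [304, 38, -103], [308, 38, -104]]
306 y -0.007374633603127982
[[244, 7, 61], [248, 4, 61], [252, 3, 54], [256, 16, 3], [260, 15, 1], [264, 13, 0], [268, 10, 1], [272, 8, 0], [276, 5, 1], [280, 3, 1], [284, 0, 1], [288, 12, -31], [292, 11, -35], [296, 11, -39], [300, 12, -44], [304, 11, -47], [308, 11, -51]]
312 y -0.004049281785581075
[[244, 7, 61], [248, 5, 58], [252, 4, 49], [256, 17, 2], [260, 15, 1], [264, 12, 0], [268, 10, 1], [272, 8, 0], [276, 5, 0], [280, 3, 0], [284, 0, 0], [288, 10, -26], [292, 10, -31], [296, 10, -35], [300, 9, -39], [304, 10, -45], [308, 9, -47]]
319 y -
[... 473 characters left out ...]
0, -31], [296, 10, -35], [300, 10, -41], [304, 9, -43], [308, 10, -48]]
332 y 0.007577496816979888
[[244, 1, 79], [248, -1, 79], [252, -4, 79], [256, -8, 79], [260, -11, 80], [264, 12, 3], [268, 11, 0], [272, 7, 1], [276, 5, 1], [280, 2, 1], [284, 0, 1], [288, 11, -30], [292, 11, -34], [296, 9, -35], [300, 9, -39], [304, 9, -43], [308, 10, -48]]
340 y 0.012488437998653217
[[244, 1, 79], [248, -1, 79], [252, -4, 79], [256, -8, 80], [260, -11, 80], [264, -14, 79], [268, -17, 79], [272, 7, 3], [276, 5, 2], [280, 3, 0], [284, 0, 0], [288, 11, -30], [292, 11, -35], [296, 11, -39], [300, 11, -42], [304, 37, -101], [308, 36, -101]]
[0.387 0.233 0.106] [-0.305  0.592  0.566] 0.003630483628500403 3.0
```

View pics/w4.png

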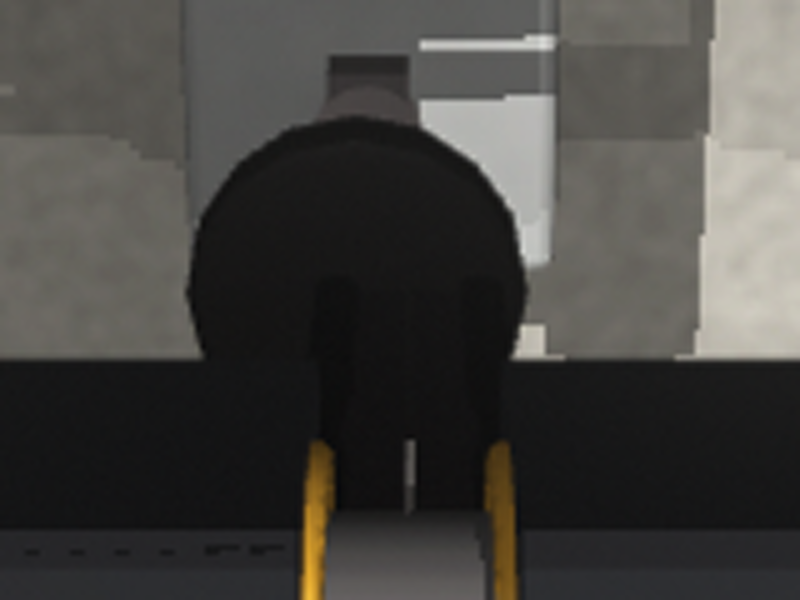

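The fingers actually end about 25 mm behind the reported TCP, going by wrist depth and the scene view. They are therefore still about 25 mm above the disc. I'll descend until there is contact force.

```bash
python3 -m inch '[{"slide":[-0.008,-0.024,0.04],"angular":[0,0,0],"claw":-1},{"slide":[-0.008,-0.024,0.084],"angular":[0,0,0],"claw":-1},{"slide":[-0.008,-0.024,0.084],"angular":[0,0,0],"claw":-1}]';  python3 -m inch '[{"slide":[0,0,0.012],"angular":[0,0,0],"claw":-1}]';python3 -m inch '[{"slide":[0,0,0.012],"angular":[0,0,0],"claw":-1}]';
```

```text
time: 3.35
position: [0.3871, 0.226, 0.0827]
tool_rot: [-0.001, -3.139, 0.003]
ft_force: [-0.1, -0.1, -0.2]
grip_width: 0.004
grip_force: 0.0
time: 3.45
position: [0.3882, 0.2271, 0.0814]
tool_rot: [0.0, -3.141, 0.0]
ft_force: [0.2, -0.9, -0.0]
grip_width: 0.003
grip_force: 0.0
time: 3.55
position: [0.3885, 0.2274, 0.0787]
tool_rot: [-0.001, 3.141, 0.0]
ft_force: [-0.3, -1.3, 2.7]
grip_width: 0.003
grip_force: 1.1
```

Contact confirmed at TCP z ≈ 0.079. Next I write the tracker, then press to the bottom.

```bash
cat > track.py <<'E'
from h import *
p=np.load("rail.npy")
s=ctrl.get_state();im=ctrl.get_image("top");d=im["depth"]
v,u=np.nonzero((d>0));P=world(im,np.c_[u,v],d[v,u])
c,sn=np.cos(p[2]),np.sin(p[2]);q=(P[:,:2]-p[:2])@np.array([[c,-sn],[sn,c]])
x,y,z=q[:,0],q[:,1],P[:,2];zr=z-(.055-.0521*x)
m=(abs(y)<.034)&(abs(y)>.014)&(x>0)&(x<.36)&(zr>.052)&(zr<.08)
h=np.histogram(x[m],np.arange(0,.37,.01))[0]
print("t",s["time"],"tcp",np.round(s["position"],4),"contact x",round(p[1]-s["position"][1],4),"F",np.round(s["ft_force"],2))
print("buf hist/10mm",h.tolist(),"pct x",np.round(np.percentile(x[m],[2,50,90,98]),4) if m.any() else None)
g=(abs(y)<.03)&(x>-.1)&(x<.3)&(zr>.105)&(zr<.135);print("glass top",g.sum(),np.round(np.median(q[g],0),3) if g.any() else None)
E
python3 -m inch '[{"slide":[0,0,0.056],"angular":[0,0,0],"claw":-1},{"slide":[0,0,0.056],"angular":[0,0,0],"claw":-1}]'
```

```text
time: 3.75
position: [0.3886, 0.2275, 0.0646]
tool_rot: [-0.001, 3.141, 0.0]
ft_force: [-0.1, -0.4, 0.5]
grip_width: 0.002
grip_force: 0.0
```

```bash
python3 -m inch '[{"slide":[0,0,0.02],"angular":[0,0,0],"claw":-1}]'
```

```text
time: 3.85
position: [0.3891, 0.2278, 0.0637]
tool_rot: [-0.0, 3.141, 0.001]
ft_force: [-15.1, -10.0, 56.3]
grip_width: 0.006
grip_force: 28.2
```

```bash
python3 -m inch '[{"slide":[-0.02,-0.1,-0.18],"angular":[0,0,0],"claw":-1},{"slide":[-0.06,-0.24,-0.33],"angular":[0,0,0],"claw":-1},{"slide":[-0.1,-0.43,-0.36],"angular":[0,0,0],"claw":-1},{"slide":[-0.14,-0.62,-0.36],"angular":[0,0,0],"claw":-1},{"slide":[-0.17,-0.81,-0.36],"angular":[0,0,0],"claw":-1},{"slide":[-0.22,-1.0,-0.36],"angular":[0,0,0],"claw":-1}]'
```

```text
time: 4.45
position: [0.4433, -0.0245, 0.1503]
tool_rot: [-0.001, 3.141, 0.002]
ft_force: [0.4, 0.2, -0.6]
grip_width: 0.002
grip_force: 0.0
```

```bash
python3 -m inch '[{"slide":[-0.09,-0.18,0],"angular":[-0.25,0,0],"claw":-1},{"slide":[-0.2,-0.34,0.05],"angular":[-0.5,0,0],"claw":-1},{"slide":[-0.31,-0.46,0.18],"angular":[-0.67,0,0],"claw":-1},{"slide":[-0.35,-0.58,0.34],"angular":[-0.67,0,0],"claw":-1}]'; python3 track.py
```

```text
time: 4.85
position: [0.5163, -0.1401, 0.095]
tool_rot: [-0.001, 3.086, 0.549]
ft_force: [0.8, 0.8, 0.5]
grip_width: 0.005
grip_force: 0.0
t 4.85 tcp [ 0.5163 -0.1401  0.095 ] contact x 0.1667 F [0.81 0.79 0.52]
buf hist/10mm [59, 0, 0, 0, 0, 0, 0, 0, 0, 0, 0, 0, 0, 0, 0, 0, 1, 0, 0, 0, 0, 0, 0, 0, 0, 0, 0, 0, 0, 0, 0, 0, 0, 0, 0, 0] pct x [0.0008 0.0028 0.0047 0.0048]
glass top 7 [ 0.175 -0.022]
```

```bash
python3 -m inch '[{"slide":[0,-0.01,0.03],"angular":[0,0,0],"claw":-1},{"slide":[0,-0.01,0.03],"angular":[0,0,0],"claw":-1}]'; python3 track.py
```

```text
time: 5.1
position: [0.5124, -0.1364, 0.0842]
tool_rot: [-0.001, -3.09, -0.549]
ft_force: [-0.2, 0.3, 0.7]
grip_width: 0.006
grip_force: 0.0
t 5.1 tcp [ 0.5124 -0.1364  0.0842] contact x 0.163 F [-0.16  0.33  0.73]
buf hist/10mm [0, 0, 0, 0, 76, 0, 0, 0, 0, 0, 0, 0, 0, 0, 0, 0, 7, 0, 0, 0, 0, 0, 0, 0, 0, 0, 0, 0, 0, 0, 0, 0, 0, 0, 0, 0] pct x [0.0435 0.0473 0.0498 0.1665]
glass top 0 None
```

```bash
python3 -m inch '[{"slide":[-0.075,-0.165,0.055],"angular":[0,0,0],"claw":-1},{"slide":[-0.075,-0.165,0.055],"angular":[0,0,0],"claw":-1},{"slide":[-0.075,-0.165,0.055],"angular":[0,0,0],"claw":-1}]'; python3 track.py
```

```text
time: 5.45
position: [0.5327, -0.1698, 0.06]
tool_rot: [-0.003, 3.092, 0.549]
ft_force: [-0.4, -0.9, 0.1]
grip_width: 0.006
grip_force: 0.0
t 5.45 tcp [ 0.5327 -0.1698  0.06  ] contact x 0.1963 F [-0.35 -0.92  0.13]
buf hist/10mm [0, 8, 17, 3, 0, 0, 0, 0, 0, 0, 37, 42, 0, 0, 0, 0, 0, 0, 0, 0, 0, 0, 0, 0, 0, 0, 0, 0, 0, 0, 0, 0, 0, 0, 0, 0] pct x [0.0177 0.109  0.1128 0.1139]
glass top 342 [ 0.2  -0.01]
```

```bash
python3 -m inch '[{"slide":[0,0,0],"angular":[0,0,0],"claw":-1},{"slide":[0,0,0],"angular":[0,0,0],"claw":-1}]'; python3 track.py
```

```text
time: 5.7
position: [0.5331, -0.1699, 0.0609]
tool_rot: [-0.004, 3.089, 0.549]
ft_force: [0.7, 0.2, 0.1]
grip_width: 0.003
grip_force: 0.0
t 5.7 tcp [ 0.5331 -0.1699  0.0609] contact x 0.1964 F [0.67 0.2  0.14]
buf hist/10mm [0, 0, 0, 0, 0, 0, 18, 10, 0, 0, 0, 0, 0, 0, 0, 69, 1, 0, 0, 0, 0, 0, 0, 0, 0, 0, 0, 0, 0, 0, 0, 0, 0, 0, 0, 0] pct x [0.0624 0.1538 0.1581 0.1598]
glass top 305 [ 0.2   -0.011]
```

```bash
python3 -m inch '[{"slide":[0,-0.026,-0.01],"angular":[0,0,0],"claw":-1},{"slide":[0,-0.075,-0.027],"angular":[0,0,0],"claw":-1},{"slide":[0,-0.128,-0.047],"angular":[0,0,0],"claw":-1},{"slide":[0,-0.18,-0.066],"angular":[0,0,0],"claw":-1},{"slide":[0,-0.233,-0.085],"angular":[0,0,0],"claw":-1},{"slide":[0,-0.282,-0.103],"angular":[0,0,0],"claw":-1},{"slide":[0,-0.323,-0.118],"angular":[0,0,0],"claw":-1},{"slide":[0,-0.357,-0.13],"angular":[0,0,0],"claw":-1},{"slide":[0,-0.38,-0.138],"angular":[0,0,0],"claw":-1},{"slide":[0,-0.391,-0.142],"angular":[0,0,0],"claw":-1}]'; python3 track.py
```

```text
time: 6.75
position: [0.532, -0.2758, 0.0583]
tool_rot: [-0.001, -3.093, -0.548]
ft_force: [-0.7, -0.4, -0.1]
grip_width: 0.004
grip_force: 0.0
t 6.75 tcp [ 0.532  -0.2758  0.0583] contact x 0.3023 F [-0.68 -0.44 -0.05]
buf hist/10mm [0, 0, 0, 0, 0, 0, 0, 0, 0, 0, 0, 0, 0, 0, 0, 0, 0, 0, 0, 0, 18, 12, 0, 0, 0, 0, 0, 0, 0, 46, 7, 0, 0, 0, 0, 0] pct x [0.2041 0.2948 0.2995 0.3008]
glass top 140 [ 0.211 -0.01 ]
```

```bash
python3 -m inch '[{"slide":[0,0,0],"angular":[0,0,0],"claw":-1},{"slide":[0,0,0],"angular":[0,0,0],"claw":-1},{"slide":[0,0,0],"angular":[0,0,0],"claw":-1},{"slide":[0,0,0],"angular":[0,0,0],"claw":-1},{"slide":[0,0,0],"angular":[0,0,0],"claw":-1},{"slide":[0,0,0],"angular":[0,0,0],"claw":-1},{"slide":[0,0,0],"angular":[0,0,0],"claw":-1},{"slide":[0,0,0],"angular":[0,0,0],"claw":-1},{"slide":[0,0,0],"angular":[0,0,0],"claw":-1},{"slide":[0,0,0],"angular":[0,0,0],"claw":-1}]'; python3 -m inch '[{"slide":[0,0,0],"angular":[0,0,0],"claw":-1},{"slide":[0,0,0],"angular":[0,0,0],"claw":-1},{"slide":[0,0,0],"angular":[0,0,0],"claw":-1},{"slide":[0,0,0],"angular":[0,0,0],"claw":-1},{"slide":[0,0,0],"angular":[0,0,0],"claw":-1}]';python3 track.py; python3 -c "
from h import *
im=ctrl.get_image('scene');cv2.imwrite('pics/s5.png',cv2.resize(im['color'][180:360,140:380,::-1],(800,600)))"
```

```text
time: 7.8
position: [0.5322, -0.275, 0.0585]
tool_rot: [-0.0, 3.093, 0.548]
ft_force: [0.8, 0.1, 0.4]
grip_width: 0.008
grip_force: 0.2
time: 8.3
position: [0.5321, -0.275, 0.0584]
tool_rot: [-0.0, 3.093, 0.548]
ft_force: [0.3, -0.6, 0.7]
grip_width: 0.004
grip_force: 0.2
t 8.3 tcp [ 0.5321 -0.275   0.0584] contact x 0.3016 F [ 0.32 -0.62  0.73]
buf hist/10mm [0, 0, 0, 0, 0, 0, 0, 0, 0, 0, 0, 0, 0, 0, 0, 0, 0, 0, 0, 0, 19, 13, 0, 0, 0, 0, 0, 0, 0, 46, 10, 0, 0, 0, 0, 0] pct x [0.2034 0.2942 0.3001 0.3011]
glass top 140 [ 0.21 -0.01]
```

View pics/s5.png

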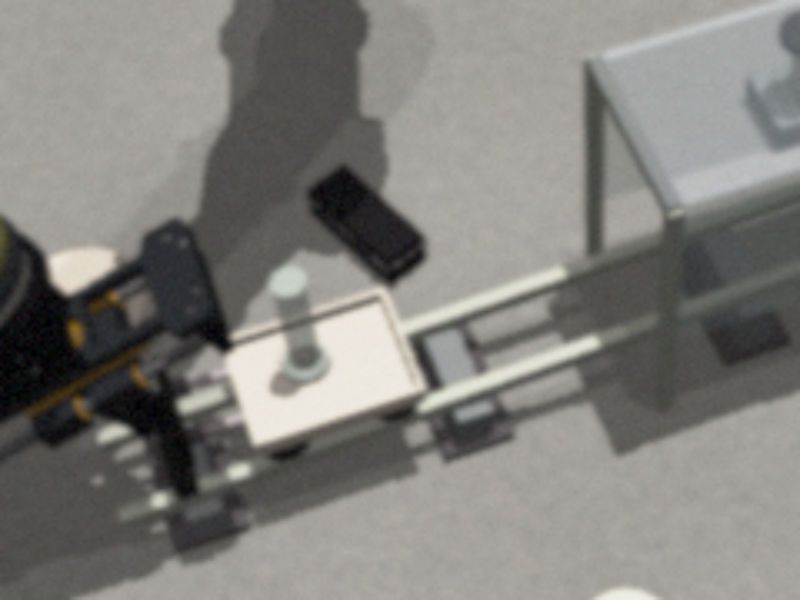

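The picture shows the trolley held against the fingers at about (185,430). The glass is upright at (295,320), and the slide box is undisturbed at (365,225). Now I let it down slowly.

```bash
python3 -m inch '[{"slide":[0,-0.008,-0.003],"angular":[0,0,0],"claw":-1},{"slide":[0,-0.019,-0.007],"angular":[0,0,0],"claw":-1},{"slide":[0,-0.034,-0.012],"angular":[0,0,0],"claw":-1},{"slide":[0,-0.049,-0.018],"angular":[0,0,0],"claw":-1},{"slide":[0,-0.064,-0.023],"angular":[0,0,0],"claw":-1},{"slide":[0,-0.079,-0.029],"angular":[0,0,0],"claw":-1},{"slide":[0,-0.094,-0.034],"angular":[0,0,0],"claw":-1},{"slide":[0,-0.109,-0.04],"angular":[0,0,0],"claw":-1},{"slide":[0,-0.124,-0.045],"angular":[0,0,0],"claw":-1},{"slide":[0,-0.139,-0.051],"angular":[0,0,0],"claw":-1}]'; python3 -m inch '[{"slide":[0,-0.015,-0.005],"angular":[0,0,0],"claw":-1},{"slide":[0,-0.03,-0.011],"angular":[0,0,0],"claw":-1},{"slide":[0,-0.045,-0.016],"angular":[0,0,0],"claw":-1},{"slide":[0,-0.06,-0.022],"angular":[0,0,0],"claw":-1},{"slide":[0,-0.075,-0.027],"angular":[0,0,0],"claw":-1},{"slide":[0,-0.09,-0.033],"angular":[0,0,0],"claw":-1}]';python3 track.py
```

```text
time: 9.4
position: [0.5322, -0.3124, 0.0584]
tool_rot: [-0.0, 3.093, 0.548]
ft_force: [-0.0, -0.8, 0.1]
grip_width: 0.003
grip_force: 0.0
time: 10.0
position: [0.5321, -0.3363, 0.0584]
tool_rot: [0.0, -3.093, -0.548]
ft_force: [0.8, 0.4, 0.4]
grip_width: 0.011
grip_force: 0.0
t 10.0 tcp [ 0.5321 -0.3363  0.0584] contact x 0.3629 F [0.75 0.35 0.41]
buf hist/10mm [0, 0, 0, 0, 0, 0, 0, 0, 0, 0, 0, 0, 0, 0, 0, 0, 0, 0, 0, 0, 0, 0, 0, 2, 24, 5, 0, 0, 0, 0, 0, 0, 9, 91, 0, 0] pct x [0.2402 0.3313 0.3356 0.337 ]
glass top 139 [ 0.247 -0.01 ]
```

```bash
python3 -m inch '[{"slide":[0,-0.06,-0.02],"angular":[0,0,0],"claw":-1},{"slide":[0,-0.12,-0.05],"angular":[0,0,0],"claw":-1},{"slide":[0,-0.12,-0.2],"angular":[0,0,0],"claw":-1},{"slide":[0,-0.12,-0.36],"angular":[0,0,0],"claw":-1},{"slide":[0,-0.12,-0.52],"angular":[0,0,0],"claw":-1},{"slide":[0,-0.12,-0.7],"angular":[0,0,0],"claw":-1},{"slide":[0,-0.12,-0.7],"angular":[0,0,0],"claw":-1}]';python3 track.py; python3 -c "
from h import *
im=ctrl.get_image('scene');cv2.imwrite('pics/s6.png',cv2.resize(im['color'][130:370,100:420,::-1],(800,600)))"
```

```text
time: 10.75
position: [0.5322, -0.4288, 0.2189]
tool_rot: [0.001, 3.09, 0.534]
ft_force: [0.1, -0.1, -0.4]
grip_width: 0.006
grip_force: 0.0
t 10.75 tcp [ 0.5322 -0.4288  0.2189] contact x 0.4554 F [ 0.06 -0.13 -0.4 ]
buf hist/10mm [0, 0, 0, 0, 0, 0, 0, 0, 0, 0, 0, 0, 0, 0, 0, 0, 0, 0, 0, 0, 0, 0, 0, 3, 20, 5, 0, 0, 0, 0, 0, 0, 3, 98, 0, 0] pct x [0.2399 0.3314 0.3362 0.3377]
glass top 139 [ 0.247 -0.01 ]
```

View pics/s6.png

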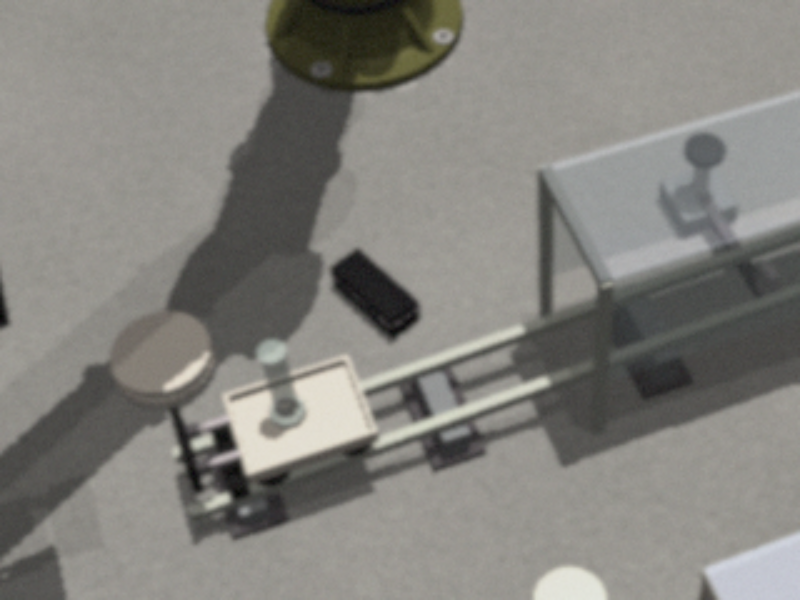

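The trolley is resting on the end stop with the buffer at about (185,450). The glass is upright at (275,380), the dishes are at (163,355), the slide box is at (375,293), and the hand is clear.

```bash
python3 -c "
from bench import ctrl
print(ctrl.close_job())"
```

```text
the job is handed in; nothing more can be done
None
```

The job is handed in at about 11 s: I pressed the plunger to the bottom, caught the trolley about 40 mm short of the end stop, held it 1.5 s, let it down onto the stop, and withdrew the hand, with the glass upright and the dishes and slide box where they were; the buffer force stayed under 3 N by calculation (about 1.5–2 N peak), but the peak at contact was not recorded.

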